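# Load a bottle into the spring-loaded bottle lift

### The arm

A 7-joint arm with a two-finger parallel gripper is mounted at the origin on a cart in front of the work surface, level with it; the furniture and walls round the work are solid. World frame = base frame: x ahead of the robot, y to its left, z up, the work surface at z = 0. Lengths are in m, angles in rad, forces in N, time in s.
With the tool pointing down it reaches from about 0.425 to 0.95 m from the base axis. Payload 4.7 kg.
Tool frame: the origin (TCP) lies on the centre line of the jaws, within the pads' length; the fingertips stand ahead of it and the grasp point (between the pads) lies 6 mm ahead of it (tip_extent is the z of the fingertips in the tool frame, in m); z points along the fingers, y is the line along which they close (so a half turn about z gives the same grasp; the last joint's range is limited). The gripper opens to 87 mm and grips with 3 to 60 N. Pads are 19 mm wide; open, the fingers measure 117 mm over their backs; the gripper's body (75 mm by 190 mm) begins 51 mm behind the grasp point.
Start: joints at [-1.357, 0.469, -0.049, 1.532, 0.024, 1.141, -0.082], TCP at [0.162, 0.655, 0.248] pointing down, gripper open.
Joint ranges: [-2.59, 2.59], [-0.33, 1.99], [-1.39, 1.29], [0.1, 2.45], [-1.04, 4.18], [0.21, 1.99], [-2.66, 2.66]. Speed limits (rad/s): [2.57, 2.57, 3.14, 3.14, 3.14, 3.14, 3.14].

### API

Orientations are given as a rotation vector (axis times angle).
In Python, from bench import sense, snapshot, job_done, tip_extent gives the robot as it stands.
- The arm moves only by the tool arm_command, never from a script. Its argument "series" is a list of rows, each a list of 5 numbers: the opening, from -1 (shut) to 1 (fully open), then the shift along the tool's x, y, z in m, then the turn about the tool's z in degrees. A call has 1 to 12 rows; each row is the pose to reach, as a shift and turn from the pose commanded when the call began, along the tool's axes at that moment; what a row does not reach only later rows make up. A row lasts 1/8 s, in which the tool goes at most 62.5 mm and 10.7 degrees, less where a joint would pass 70% of its speed; a pose out of reach is approached as far as the arm can. A call with a gripper value outside its range is refused whole. The fingers move at their own pace and stop on an object; the grip force is fixed at half the most. Time passes only in rows, so rows that repeat a pose let the fingers close. It gives the time, the measured TCP pose, the force, the opening and the grip force at its end, in the units of the state.
- sense(): the state, without advancing time (a new reading comes with each control period).
- snapshot(name): name is "side" or "top"; returns a dict with "image" (400x640x3 uint8, blue, green, red), "z_map" (400x640 float32, m along the optical axis (not along the pixel's ray), 0 where there is no reading), "mtx" (3x3 intrinsics, pixels), "cam_to_world" (4x4, takes a point from camera to world coordinates). Camera axes: x right, y down, z forward; pixel columns grow to the right and rows downward; lengths in m; the calibration is good to about 2 mm. A picture is of the moment at which its call begins.
- job_done(): hands the job in; it is judged then, once.
The state is a dict: "clock": time; "joints": joint angles; "dq": joint speeds; "joint_torque": joint torques, N m; "tool_pos": TCP position; "orientation": TCP orientation; "ft_force": force on the tool from outside, world axes, zero at the start; "moment": the same for the moment, N m; "gripper_width": finger opening in m; "grip_force": force on a finger pad.
Only numpy, scipy, OpenCV 4.12 (cv2) and the standard library are available. Lean on these libraries where they do the work, as an engineer would, in place of code of your own. Each camera call takes 0.05 s, during which the arm holds its last target. There are 200 camera calls.

### The job

Load the screw-capped bottle into the spring-loaded bottle lift: stand it upright in the middle of the round sprung platform and press it straight down until the latch at the side snaps over the platform's tongue and keeps the platform down. Then let go of the bottle, leaving it standing on the lowered platform, and leave the beaker and the dropper bottle where they stand.

Things in the scene. Friction and masses are not known exactly. Their poses are not given: they have to be found in the camera images.
- bottle_center (a point): Centre (half-way up) of the bottle to load: round, white and clear, with a ribbed white screw cap; 53 mm in diameter, 118 mm tall, about 0.2 kg. Straight sides up to 76 mm above its foot, then a sloping shoulder, then the cap (33 mm in diameter, from 102 mm to the top, fixed on). It stands upright on the worktop; z points up.
- lift_pad (a point): Centre of the platform's top: 90 mm round, rubber pad on aluminium, 70 mm above the worktop when raised; moves with it, z up. On its +y side a tongue reaches to 58 mm from here; there the sprung hook with its thumb tab stands 43 to 82 mm from here, up to 77 mm above the worktop; it works by itself. The fixed grey base is 120 mm along x, from -55 to +90 mm along y, 12 mm thick.
- lift_platform (a joint): How far the platform is pressed straight down, m: 0 raised, as at the start (it stays raised under the bottle's weight), 0.028 hard stop. The latch snaps in at about 0.020: press to 0.023 to 0.027, which takes about 10 N. Let go, a latched platform rises to about 0.019 and stays; an unlatched one springs back to 0.
- beaker_center (a point): Centre of a bystander: a small clear beaker, 50 mm in diameter and 61 mm tall; this point is 30 mm above the worktop.
- dropper_center (a point): Centre of a bystander: a slim white dropper bottle with a pointed nozzle, 31 mm in diameter and 94 mm tall; this point is 47 mm above the worktop.
There are look-alikes about, which are no part of the job. Leave any orange or red look-alike of the part that bears bottle_center alone.

How it is judged:
By the outcome, as a careful person would: the job done as asked, in the order asked, and still so for the second after the job is handed in, with the robot touching nothing.
It also fails if it takes over 45 s, if anything falls off the work surface, if the arm or the gripper's body presses on something with over 40 N, if the wrist force passes 120 N, or if a joint passes its speed limit or range.

## Working session

There is one attempt and no reset: what is moved stays moved. The work goes in short steps, Python scripts to look and compute and a tool call to move; the robot and the scene stay as the last step left them, time stands still between calls to the robot, and variables do not carry over. Pictures are saved under pics/ and viewed, at most 10 in all, crops included, and the job is handed in when it is done.

Besides the shell and the picture viewer there is one more tool, called as name(argument=value, ...), one argument or row to a line, values as JSON. arm_command: Moves the arm, as the interface text tells. Its arguments: {"type":"object","properties":{"series":{"type":"array","items":{"type":"array","items":{"type":"number"}}}},"required":["series"]}

```bash
mkdir -p pics
cat > h.py <<'E'
import numpy as np, cv2
from bench import sense, snapshot, job_done, tip_extent
from scipy.spatial.transform import Rotation as R
def pt(s,u,v):
    z=float(s["z_map"][int(v),int(u)]);p=np.linalg.inv(s["mtx"])@[u,v,1]*z
    return (s["cam_to_world"]@[*p,1])[:3]
def cloud(s):
    v,u=np.mgrid[:400,:640];z=s["z_map"]
    p=np.stack([u,v,np.ones_like(u)],-1)@np.linalg.inv(s["mtx"]).T*z[...,None]
    return p@s["cam_to_world"][:3,:3].T+s["cam_to_world"][:3,3]
def ray(s,u,v,h):
    d=s["cam_to_world"][:3,:3]@(np.linalg.inv(s["mtx"])@[u,v,1]);o=s["cam_to_world"][:3,3]
    return o+d*(h-o[2])/d[2]
E
python3 - <<'E'
from h import *
for n in("top","side"):
    s=snapshot(n);cv2.imwrite(f"pics/{n}0.png",s["image"]);print(n,s["cam_to_world"].round(3).tolist(),s["mtx"].round(1).tolist())
st=sense();print(tip_extent,st["tool_pos"],R.from_rotvec(st["orientation"]).as_matrix().round(3).tolist(),st["gripper_width"],st["clock"])
E
```

```text
top [[-0.022, -0.998, 0.064, 0.391], [-0.999, 0.024, 0.027, -0.055], [-0.028, -0.064, -0.998, 0.996], [0.0, 0.0, 0.0, 1.0]] [[446.5, 0.0, 321.6], [0.0, 446.5, 205.3], [0.0, 0.0, 1.0]]
side [[1.0, -0.021, -0.001, 0.451], [-0.009, -0.453, 0.892, -0.989], [-0.019, -0.891, -0.453, 0.563], [0.0, 0.0, 0.0, 1.0]] [[463.8, 0.0, 323.7], [0.0, 463.8, 202.1], [0.0, 0.0, 1.0]]
0.025 [0.16217964 0.65473841 0.24660695] [[-0.971, 0.24, -0.0], [0.24, 0.971, -0.002], [-0.0, -0.002, -1.0]] 0.08679623940396669 0.1
```

View pics/top0.png

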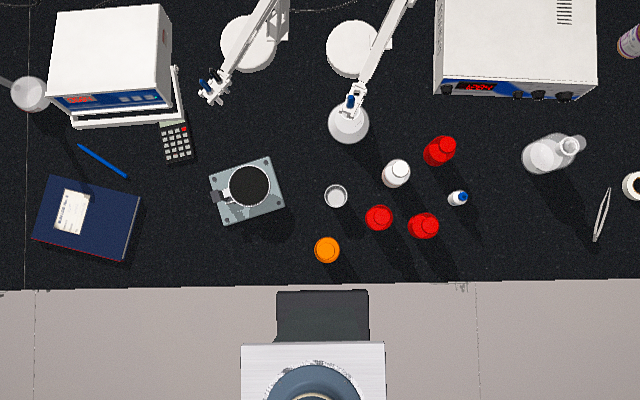

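View pics/side0.png

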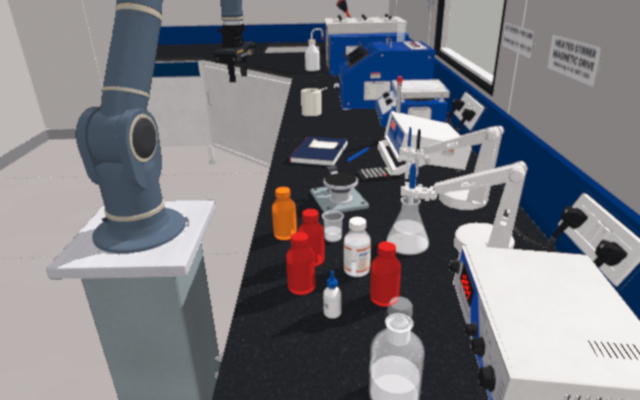

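The top view shows the candidates for the bottle: the white capped bottle at (396,173), red look-alikes at (440,150), (378,217) and (423,226), and an orange one at (327,250). Other items are the dropper at (458,198), the beaker at (335,196), a conical flask at (348,122) and a clear bottle at (550,155). By the description I choose the white one at (396,173), which is at (357,247) in the side view. The lift is at (250,186), with its hook to the left (+y). Next I measure these and take a close crop.

Run:
```python
from h import *
t=snapshot("top");s=snapshot("side");Ct=cloud(t);Cs=cloud(s)
def blob(C,box,zlo,zhi,nm):
    u0,u1,v0,v1=box;P=C[v0:v1,u0:u1].reshape(-1,3);P=P[(P[:,2]>zlo)&(P[:,2]<zhi)]
    (c,r)=cv2.minEnclosingCircle(P[:,:2].astype(np.float32)) if len(P)>2 else (0,0)
    print(nm,len(P),"med",np.median(P,0).round(4),"lo",P.min(0).round(4),"hi",P.max(0).round(4),"circ",np.round(c,4),round(r,4))
blob(Ct,(375,420,150,195),.108,.13,"cap top")
blob(Ct,(375,420,150,195),.03,.13,"bottle top")
blob(Cs,(340,376,215,280),.01,.07,"bottle side body")
blob(Cs,(340,376,215,280),.105,.13,"cap side")
blob(Ct,(225,275,160,212),.062,.073,"pad top")
blob(Ct,(205,290,150,230),.004,.025,"base top")
blob(Ct,(205,235,180,212),.05,.09,"hook")
blob(Ct,(320,352,180,212),.02,.08,"beaker")
blob(Ct,(440,475,185,212),.01,.11,"dropper")
for nm,b in dict(r1=(420,460,130,170),r2=(362,395,200,235),r3=(405,442,208,242),o=(310,345,234,268)).items(): blob(Ct,b,.03,.13,nm)
blob(Ct,(323,375,60,150),.03,.4,"flask/arm")
# base rotation & dark pad circle
m=((Ct[...,2]>.006)&(Ct[...,2]<.1)).astype(np.uint8);m[:,:200]=0;m[:,295:]=0;m[:150]=0;m[235:]=0
print("base rect",cv2.minAreaRect(np.argwhere(m)[:,::-1].astype(np.float32)))
P=Ct[m>0][:,:2].astype(np.float32);print("world rect",cv2.minAreaRect(P*1000))
for u,v in((396,170),(250,186)):print(pt(t,u,v).round(4))
a=cv2.resize(t["image"][120:250,200:480],None,fx=2.8,fy=2.8,interpolation=3)[:300]
b=cv2.resize(s["image"][150:330,260:420],None,fx=1.65,fy=1.65,interpolation=3)[:297]
a=cv2.resize(t["image"][120:250,200:480],(640,297));o=np.zeros((600,640,3),np.uint8);o[:297]=a;o[300:300+len(b),:b.shape[1]]=b
c=cv2.resize(t["image"][150:235,200:300],(340,289));o[300:589,290:630]=c
cv2.imwrite("pics/crop1.png",o)
```

```text
cap top 225 med [ 0.5161 -0.1878  0.1181] lo [ 0.5005 -0.2039  0.1081] hi [ 0.5323 -0.1723  0.1215] circ [ 0.5168 -0.1885] 0.0166
bottle top 597 med [ 0.5113 -0.1819  0.0882] lo [ 0.49   -0.2141  0.0302] hi [ 0.5426 -0.1616  0.1215] circ [ 0.5164 -0.188 ] 0.0268
bottle side body 735 med [ 0.5124 -0.213   0.0426] lo [ 0.4858 -0.3028  0.0101] hi [ 0.5406 -0.0509  0.07  ] circ [ 0.5135 -0.1768] 0.1288
cap side 173 med [ 0.514  -0.1983  0.1141] lo [ 0.499  -0.2082  0.105 ] hi [ 0.5308 -0.1769  0.1167] circ [ 0.5148 -0.1921] 0.0169
pad top 1417 med [0.4951 0.1226 0.0695] lo [0.4532 0.0777 0.0621] hi [0.5405 0.1729 0.073 ] circ [0.495  0.1272] 0.0497
base top 1876 med [0.4692 0.1412 0.0118] lo [0.4073 0.048  0.004 ] hi [0.5823 0.233  0.0247] circ [0.5041 0.1421] 0.1183
hook 321 med [0.4814 0.1742 0.0701] lo [0.463  0.1525 0.0507] hi [0.5095 0.2031 0.0786] circ [0.486  0.1748] 0.0318
beaker 381 med [ 0.4742 -0.059   0.0325] lo [ 0.4472 -0.0837  0.02  ] hi [ 0.4942 -0.0352  0.0648] circ [ 0.4711 -0.0592] 0.0248
dropper 236 med [ 0.4611 -0.3151  0.0509] lo [ 0.4473 -0.3345  0.0103] hi [ 0.478
[... 249 characters left out ...]
83 -0.1223  0.1229] circ [ 0.4229 -0.1487] 0.0267
r3 616 med [ 0.4036 -0.2337  0.0881] lo [ 0.3783 -0.2667  0.03  ] hi [ 0.4297 -0.2153  0.1224] circ [ 0.404 -0.242] 0.0269
o 524 med [ 0.3599 -0.0394  0.0888] lo [ 0.334  -0.064   0.0422] hi [ 0.385  -0.0125  0.1217] circ [ 0.3588 -0.0385] 0.0267
flask/arm 1710 med [ 0.6371 -0.0994  0.1091] lo [ 0.5969 -0.139   0.03  ] hi [ 0.7751 -0.0516  0.1977] circ [ 0.6884 -0.0912] 0.0916
base rect ((245.64024353027344, 190.9555206298828), (78.17137908935547, 70.23371124267578), 2.9609360694885254)
world rect ((491.5430908203125, 139.9708251953125), (175.242431640625, 157.9974822998047), 85.36302947998047)
[ 0.5141 -0.1796  0.1187]
[0.4951 0.1189 0.0709]
```

View pics/crop1.png

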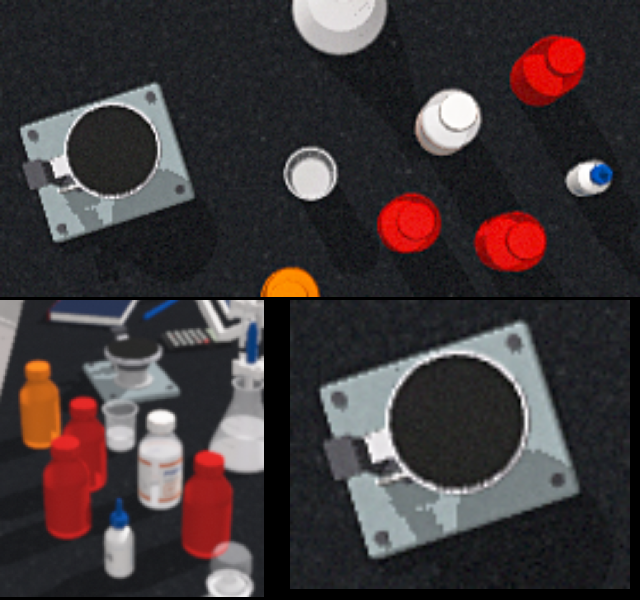

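The crop shows that the chosen bottle is white with a ribbed white cap and a label, standing apart from the reds. The lift's dark pad and its hook, on the left, are clear. Its cap top at 0.118 m and its diameter of 53 mm match the description. The tool's closing axis, at 76°, already fits the gap between the neighbours. Next I refine the pad centre and work out the shifts.

```bash
cat >> h.py <<'E'
def shift(target):
    st=sense();M=R.from_rotvec(st["orientation"]).as_matrix()
    return (M.T@(np.array(target)-st["tool_pos"])).round(4)
E
python3 - <<'E'
from h import *
t=snapshot("top");s=snapshot("side")
def fit(s,box,h,nm):
    u0,u1,v0,v1=box;g=s["image"].max(2)[v0:v1,u0:u1]
    m=(g<70).astype(np.uint8);n,l,st,c=cv2.connectedComponentsWithStats(m)
    k=l[(v1-v0)//2,(u1-u0)//2];cs,_=cv2.findContours((l==k).astype(np.uint8),0,1)
    P=np.array([ray(s,u+u0,v+v0,h) for u,v in cs[0][:,0]])[:,:2]
    A=np.c_[2*P,np.ones(len(P))];x=np.linalg.lstsq(A,(P**2).sum(1),rcond=None)[0]
    print(nm,st[k],x[:2].round(4),"r",round(np.sqrt(x[2]+x[:2]@x[:2]),4))
fit(t,(222,280,157,215),.07,"pad top")
fit(s,(318,363,165,197),.07,"pad side")
Ct=cloud(t);P=Ct[150:240,200:300].reshape(-1,3);q=P[(abs(P[:,2]-.0695)<.0025)&(np.hypot(P[:,0]-.495,P[:,1]-.12)<.06)]
print("rim",cv2.minEnclosingCircle(q[np.hypot(q[:,0]-.495,q[:,1]-.12)<.048][:,:2].astype(np.float32)))
for w in((.45,.3,.247),(.5165,-.1885,.247),(.5165,-.1885,.077)):print(w,shift(w))
E
```

```text
pad top [   7    9   40   39 1186] [0.4969 0.122 ] r 0.04
pad side [  0   0  45  31 793] [0.5044 0.1323] r 0.0702
rim ((0.4956510066986084, 0.1226499006152153), 0.04535938426852226)
(0.45, 0.3, 0.247) [-0.3647 -0.2754  0.0004]
(0.5165, -0.1885, 0.247) [-5.467e-01 -7.336e-01  7.000e-04]
(0.5165, -0.1885, 0.077) [-0.5467 -0.7335  0.1707]
```

arm_command(
  series=[
    [1, -0.045, -0.034, 0, 0],
    [1, -0.09, -0.069, 0, 0],
    [1, -0.135, -0.103, 0, 0],
    [1, -0.18, -0.137, 0, 0],
    [1, -0.225, -0.171, 0, 0],
    [1, -0.27, -0.205, 0, 0],
    [1, -0.315, -0.239, 0, 0],
    [1, -0.365, -0.275, 0, 0],
    [1, -0.365, -0.275, 0, 0],
  ],
)

```text
clock: 1.42
tool_pos: [0.4541, 0.2953, 0.2478]
orientation: [0.396, 3.114, -0.002]
ft_force: [-0.1, 0.8, 1.0]
gripper_width: 0.0874
grip_force: 0.0
```

```bash
python3 -c "
from h import *
print(shift((.5165,-.1885,.247)),shift((.5165,-.1885,.077)))"
```

```text
[-0.1817 -0.4527  0.0018] [-0.1813 -0.4525  0.1718]
```

arm_command(
  series=[
    [1, -0.02, -0.05, 0, 0],
    [1, -0.04, -0.1, 0, 0],
    [1, -0.06, -0.15, 0, 0],
    [1, -0.08, -0.2, 0, 0],
    [1, -0.1, -0.25, 0, 0],
    [1, -0.12, -0.3, 0, 0],
    [1, -0.14, -0.35, 0, 0],
    [1, -0.16, -0.4, 0, 0],
    [1, -0.181, -0.455, 0, 0],
    [1, -0.181, -0.455, 0, 0],
    [1, -0.181, -0.455, 0, 0],
    [1, -0.181, -0.455, 0, 0],
  ],
)

```text
clock: 2.92
tool_pos: [0.517, -0.1824, 0.2474]
orientation: [-0.375, -3.119, -0.002]
ft_force: [-0.4, -0.2, -0.4]
gripper_width: 0.0871
grip_force: 0.0
```

```bash
python3 -c "
from h import *
print(shift((.5165,-.1885,.247)),shift((.5165,-.1885,.077)),sense()['orientation'])"
```

```text
[-0.0009 -0.006   0.0003] [-0.001  -0.0062  0.1703] [-3.75200633e-01 -3.11877097e+00 -1.72682699e-03]
```

arm_command(
  series=[
    [1, -0.001, -0.006, 0, 0],
    [1, -0.001, -0.006, 0.03, 0],
    [1, -0.001, -0.006, 0.06, 0],
    [1, -0.001, -0.006, 0.08, 0],
    [1, -0.001, -0.006, 0.1, 0],
    [1, -0.001, -0.006, 0.1, 0],
    [1, -0.001, -0.006, 0.1, 0],
  ],
)

```text
clock: 3.8
tool_pos: [0.5168, -0.1907, 0.1483]
orientation: [0.38, 3.117, -0.0]
ft_force: [0.3, 0.6, -0.2]
gripper_width: 0.087
grip_force: 0.0
```

Run:
```python
from h import *
print(shift((.5165,-.1885,.077)))
o=[cv2.resize(snapshot(n)["image"][a:b,c:d],(640,300)) for n,a,b,c,d in(("top",120,245,300,480),("side",150,310,260,440))]
cv2.imwrite("pics/g1.png",np.vstack(o))
```

```text
[0.0009 0.0021 0.0713]
```

View pics/g1.png

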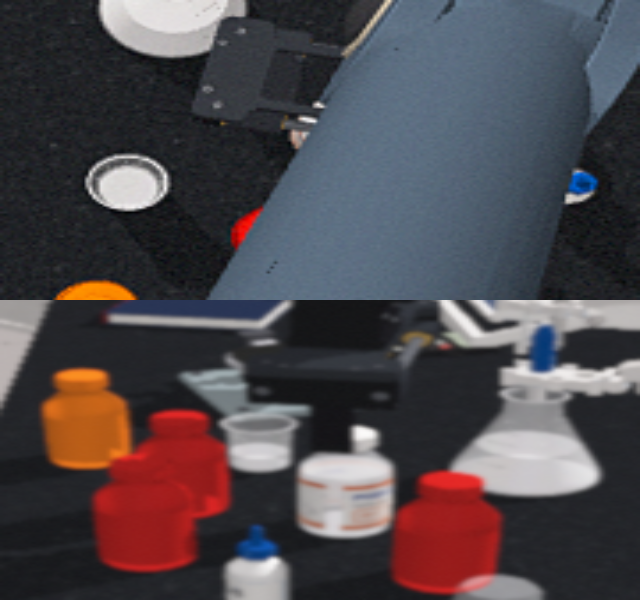

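The bottle stands between the open fingers. The front finger is at (335,430) and the cap's right edge at about (380,440), as expected. The reds are clear, so I lower the gripper and close it.

arm_command(
  series=[
    [1, 0.001, 0.002, 0.025, 0],
    [1, 0.001, 0.002, 0.045, 0],
    [1, 0.001, 0.002, 0.06, 0],
    [1, 0.001, 0.002, 0.07, 0],
    [1, 0.001, 0.002, 0.07, 0],
    [1, 0.001, 0.002, 0.07, 0],
    [-1, 0.001, 0.002, 0.07, 0],
    [-1, 0.001, 0.002, 0.07, 0],
    [-1, 0.001, 0.002, 0.07, 0],
    [-1, 0.001, 0.002, 0.07, 0],
    [-1, 0.001, 0.002, 0.07, 0],
    [-1, 0.001, 0.002, 0.07, 0],
  ],
)

```text
clock: 5.4
tool_pos: [0.5158, -0.1884, 0.0775]
orientation: [0.38, 3.118, 0.0]
ft_force: [-0.1, 0.5, 0.6]
gripper_width: 0.0513
grip_force: 30.0
```

arm_command(
  series=[
    [-1, 0, 0, -0.01, 0],
    [-1, 0, 0, -0.03, 0],
    [-1, 0, 0, -0.06, 0],
    [-1, 0, 0, -0.09, 0],
    [-1, 0, 0, -0.12, 0],
    [-1, 0, 0, -0.12, 0],
    [-1, 0, 0, -0.12, 0],
  ],
)

```text
clock: 6.28
tool_pos: [0.5149, -0.1881, 0.1966]
orientation: [-0.38, -3.117, -0.001]
ft_force: [-0.3, -0.8, -3.1]
gripper_width: 0.0511
grip_force: 30.0
```

```bash
python3 -c "
from h import *
print(shift((.4962,.1223,.1975)),sense()['gripper_width'])"
```

```text
[ 0.0928  0.2968 -0.0007] 0.051060690843792146
```

arm_command(
  series=[
    [-1, 0.009, 0.03, 0, 0],
    [-1, 0.02, 0.065, 0, 0],
    [-1, 0.032, 0.1, 0, 0],
    [-1, 0.044, 0.14, 0, 0],
    [-1, 0.056, 0.18, 0, 0],
    [-1, 0.068, 0.22, 0, 0],
    [-1, 0.08, 0.255, 0, 0],
    [-1, 0.088, 0.28, 0, 0],
    [-1, 0.093, 0.297, 0, 0],
    [-1, 0.093, 0.297, 0, 0],
    [-1, 0.093, 0.297, 0, 0],
    [-1, 0.093, 0.297, 0, 0],
  ],
)

```text
clock: 7.78
tool_pos: [0.497, 0.1207, 0.1975]
orientation: [-0.384, -3.118, 0.001]
ft_force: [0.9, 0.0, -1.1]
gripper_width: 0.0512
grip_force: 30.0
```

Run:
```python
from h import *
print(shift((.4962,.1223,.1505)))
t=snapshot("top");s=snapshot("side");Cs=cloud(s);Ct=cloud(t)
o=[cv2.resize(t["image"][120:245,180:360],(640,300)),cv2.resize(s["image"][110:230,270:410],(350,300))]
q=np.zeros((600,640,3),np.uint8);q[:300]=o[0];q[300:,:350]=o[1];cv2.imwrite("pics/p1.png",q)
for C,n in((Ct,"t"),(Cs,"s")):
    P=C.reshape(-1,3);P=P[(np.hypot(P[:,0]-.4962,P[:,1]-.1223)<.035)&(P[:,2]>.1)&(P[:,2]<.17)];print(n,len(P),P.min(0).round(4),P.max(0).round(4))
    for z in(.125,.14,.155,.165):
        p=P[abs(P[:,2]-z)<.006]
        if len(p)>3:print(z,len(p),p.min(0).round(4),p.max(0).round(4))
```

```text
[0.0012 0.0014 0.047 ]Traceback (most recent call last):
  File "<stdin>", line 7, in <module>
    return umr_minimum(a, axis, None, out, keepdims, initial, where)
ValueError: zero-size array to reduction operation minimum which has no identity
```

View pics/p1.png

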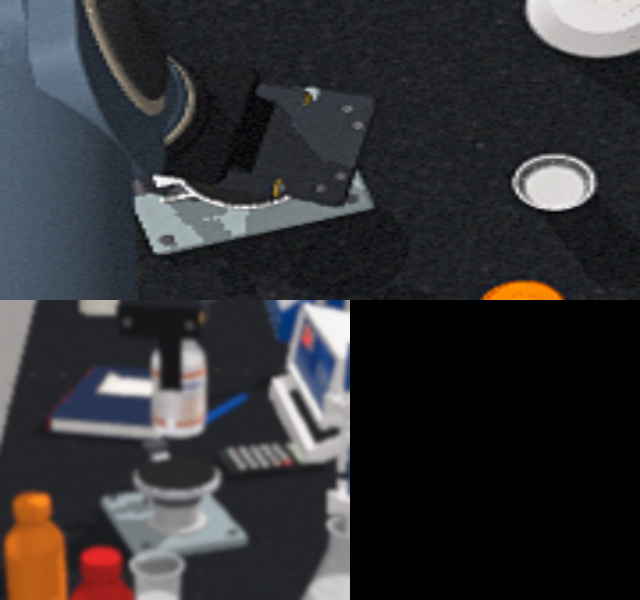

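In the side view the held bottle is upright, at column 179, straight above the pad at column 177. The hook stands behind it. I lower it close to the pad.

arm_command(
  series=[
    [-1, 0.001, 0.001, 0.01, 0],
    [-1, 0.001, 0.001, 0.025, 0],
    [-1, 0.001, 0.001, 0.038, 0],
    [-1, 0.001, 0.001, 0.045, 0],
    [-1, 0.001, 0.001, 0.045, 0],
    [-1, 0.001, 0.001, 0.045, 0],
  ],
)

```text
clock: 8.62
tool_pos: [0.4965, 0.1234, 0.1528]
orientation: [0.38, 3.118, 0.001]
ft_force: [0.1, -0.6, -1.5]
gripper_width: 0.0513
grip_force: 30.0
```

Run:
```python
from h import *
print(shift((.4962,.1223,.1475)))
s=snapshot("side");im=s["image"];cv2.imwrite("pics/p2.png",cv2.resize(im[120:220,290:390],(600,600),interpolation=2))
```

```text
[ 0.0001 -0.0011  0.0053]
```

View pics/p2.png

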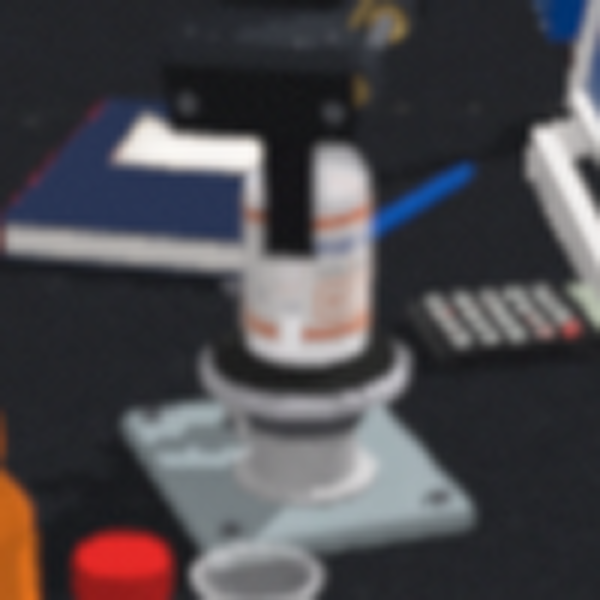

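The bottle is about 5 mm above the pad and well centred: its foot is at column 310 and the pad rim's middle at 306. I press it straight down.

arm_command(
  series=[
    [-1, 0, -0.001, 0.003, 0],
    [-1, 0, -0.001, 0.006, 0],
    [-1, 0, -0.001, 0.01, 0],
    [-1, 0, -0.001, 0.014, 0],
    [-1, 0, -0.001, 0.018, 0],
    [-1, 0, -0.001, 0.022, 0],
    [-1, 0, -0.001, 0.025, 0],
    [-1, 0, -0.001, 0.028, 0],
    [-1, 0, -0.001, 0.03, 0],
    [-1, 0, -0.001, 0.03, 0],
    [-1, 0, -0.001, 0.03, 0],
  ],
)

```text
clock: 10.05
tool_pos: [0.4962, 0.1223, 0.1233]
orientation: [0.38, 3.118, 0.001]
ft_force: [-3.3, -0.9, 8.1]
gripper_width: 0.0513
grip_force: 30.0
```

Run:
```python
from h import *
print(shift((.4962,.1223,.1475)))
s=snapshot("side");im=s["image"];cv2.imwrite("pics/p3.png",cv2.resize(im[120:220,290:390],(600,600),interpolation=2))
C=cloud(s).reshape(-1,3);P=C[(np.hypot(C[:,0]-.4962,C[:,1]-.1223)<.043)&(np.hypot(C[:,0]-.4962,C[:,1]-.1223)>.03)&(C[:,1]<.12)&(C[:,2]>.03)&(C[:,2]<.08)]
print(len(P),np.percentile(P[:,2],[50,75,90]))
```

```text
[-0.     -0.     -0.0242]
149 [0.0425994  0.04813837 0.06874286]
```

arm_command(
  series=[
    [-1, 0, 0, -0.002, 0],
    [-1, 0, 0, -0.004, 0],
    [-1, 0, 0, -0.005, 0],
    [-1, 0, 0, -0.005, 0],
    [-1, 0, 0, -0.005, 0],
  ],
)

```text
clock: 10.72
tool_pos: [0.4962, 0.1223, 0.1283]
orientation: [0.381, 3.118, 0.001]
ft_force: [-2.3, -0.7, 7.0]
gripper_width: 0.0512
grip_force: 30.0
```

Run:
```python
from h import *
st=sense();print(st["tool_pos"],st["ft_force"])
s=snapshot("side");im=s["image"];cv2.imwrite("pics/p4.png",cv2.resize(im[120:220,290:390],(600,600),interpolation=2))
C=cloud(s).reshape(-1,3);r=np.hypot(C[:,0]-.4962,C[:,1]-.1223);P=C[(r<.043)&(r>.03)&(C[:,1]<.12)&(C[:,2]>.03)&(C[:,2]<.08)]
print(len(P),np.percentile(P[:,2],[25,50,75,90]))
```

```text
[0.49619664 0.12229204 0.12826296] [-2.32983127 -0.73710772  7.02423945]
145 [0.0463614  0.04766721 0.04883128 0.06808582]
```

View pics/p4.png

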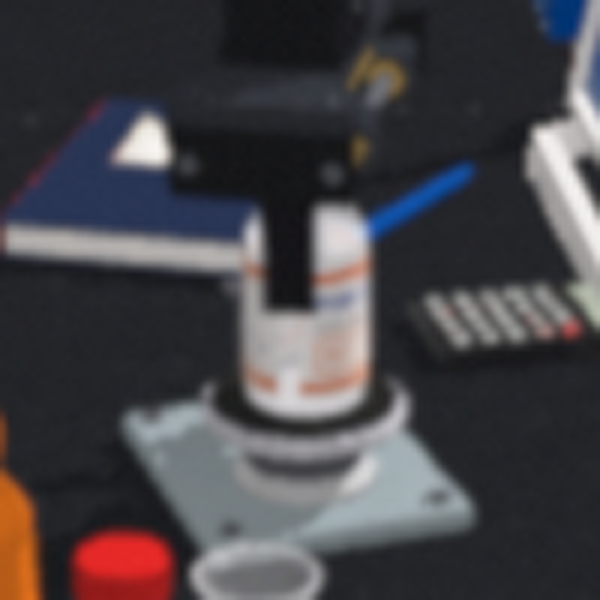

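The platform is visibly low, with its rim at row 410, but the 7 N reading is ambiguous so close to the latch point. I ease up another 2 mm and read the force again.

arm_command(
  series=[
    [-1, 0, 0, -0.001, 0],
    [-1, 0, 0, -0.002, 0],
    [-1, 0, 0, -0.002, 0],
    [-1, 0, 0, -0.002, 0],
  ],
)

```text
clock: 11.28
tool_pos: [0.4958, 0.1224, 0.1292]
orientation: [-0.38, -3.118, 0.0]
ft_force: [0.4, 0.1, -3.5]
gripper_width: 0.0516
grip_force: 30.0
```

Run:
```python
from h import *
st=sense();print(st["tool_pos"],st["ft_force"])
C=cloud(snapshot("side")).reshape(-1,3);r=np.hypot(C[:,0]-.4962,C[:,1]-.1223);P=C[(r<.043)&(r>.03)&(C[:,1]<.12)&(C[:,2]>.03)&(C[:,2]<.08)]
print(len(P),np.percentile(P[:,2],[25,50,75,90]))
```

```text
[0.49576151 0.12242871 0.12919709] [ 0.35820333  0.10303606 -3.52064244]
134 [0.0469374  0.04807842 0.05164118 0.06777251]
```

The force fell from +7 N to −3.5 N, the bottle's own weight, so the latch holds the platform. I set the bottle back down 1 mm, open the gripper and go straight up.

arm_command(
  series=[
    [-1, 0, 0, 0.001, 0],
    [-1, 0, 0, 0.001, 0],
    [-1, 0, 0, 0.001, 0],
    [0.2, 0, 0, 0.001, 0],
    [0.4, 0, 0, 0.001, 0],
    [1, 0, 0, 0.001, 0],
    [1, 0, 0, 0.001, 0],
    [1, 0, 0, 0.001, 0],
    [1, 0, 0, 0.001, 0],
  ],
)

```text
clock: 12.45
tool_pos: [0.496, 0.1224, 0.1285]
orientation: [0.381, 3.118, 0.0]
ft_force: [-0.9, 0.1, -0.1]
gripper_width: 0.0854
grip_force: 0.0
```

arm_command(
  series=[
    [1, 0, 0, -0.01, 0],
    [1, 0, 0, -0.03, 0],
    [1, 0, 0, -0.06, 0],
    [1, 0, 0, -0.1, 0],
    [1, 0, 0, -0.14, 0],
    [1, 0, 0, -0.17, 0],
    [1, 0, 0, -0.17, 0],
    [1, 0, 0, -0.17, 0],
  ],
)

```text
clock: 13.45
tool_pos: [0.4954, 0.1222, 0.2981]
orientation: [-0.38, -3.118, 0.0]
ft_force: [-0.1, -0.2, 0.2]
gripper_width: 0.087
grip_force: 0.0
```

Run:
```python
from h import *
t=snapshot("top");s=snapshot("side")
q=np.zeros((600,640,3),np.uint8);q[:300]=cv2.resize(s["image"][110:290,270:420],(640,300));q[:]=0
q[:400,:]=s["image"];q[400:,:320]=cv2.resize(t["image"][130:230,200:360],(320,200));q[400:,320:]=cv2.resize(s["image"][110:220,260:436],(320,200))
cv2.imwrite("pics/end.png",q)
C=cloud(s).reshape(-1,3);r=np.hypot(C[:,0]-.4962,C[:,1]-.1223)
P=C[(r<.03)&(C[:,2]>.14)&(C[:,2]<.19)];print("cap",len(P),P.min(0),P.max(0))
P=C[(r<.043)&(r>.03)&(C[:,1]<.12)&(C[:,2]>.03)&(C[:,2]<.08)];print("pad",np.percentile(P[:,2],[25,50,75]))
```

```text
cap 155 [0.4787338  0.10113323 0.14056193] [0.50930874 0.13091071 0.16739533]
pad [0.04682435 0.04793041 0.05138247]
```

View pics/end.png

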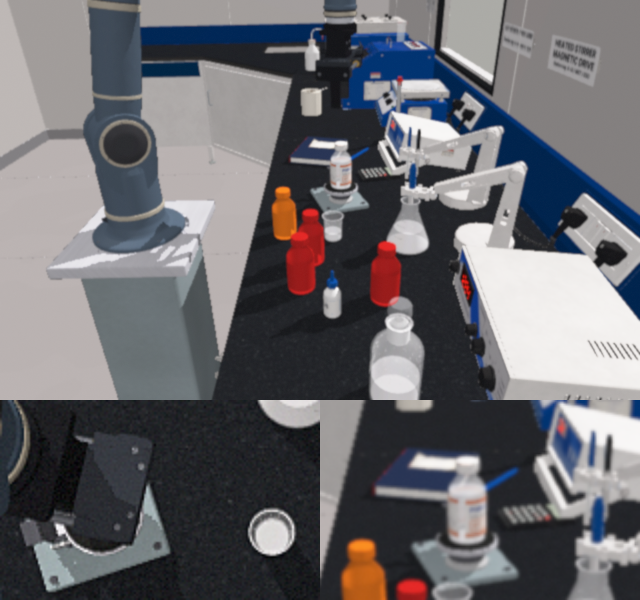

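The bottle stands upright and free on the lowered pad at (341,172) in the side view. Its cap top is at about 0.167 m, as expected for a latched platform. The beaker at (333,226) and the dropper at (332,297) have not moved.

```bash
python3 -c "
from bench import job_done
print(job_done())"
```

```text
the job is handed in; nothing more can be done
None
```

The bottle is standing upright and released on the latched-down platform, the beaker and dropper bottle were left where they stood, and the job was handed in at about 13.5 s of the 45 s allowed.

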